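Chestnuts down the chute into the bottle

TASK

Pick up the steel filling chute by its black handle with the four chestnuts in it, rest its open lip on the nylon collar round the mouth of the wide-necked glass bottle while the chute is still about level, and only then tip it so that all four chestnuts slide into the bottle. Keep the lip resting lightly on the collar until the last chestnut is in, never pressing hard or shoving the bottle, then set the empty chute back down flat on the ledge and let go. Leave the cooker lid, the oil bottle and the bowl alone.

Things in the scene. Friction and masses are not known exactly. Their poses are not given: they have to be found in the camera images.
- chute: Filling chute: straight trough of sheet steel, 190 mm long, 43 mm wide outside (38 inside; 52 over the wire arches), cheeks 30 mm high, sheet 2.5 mm, 0.24 to 0.45 kg, balanced near its middle. Origin: centre of flat underside. Open lip end at -x; closed by a 40 mm back wall at +x; z up. A black bar handle runs along x over its middle on wire arches at x = -40 and +40 mm. Lies flat, lip towards the robot.
- lip (a point): Middle of the chute floor's lower edge at the open end: chute frame (-95, 0, 0) mm.
- grip (a point): Centre of the black bar handle: chute frame (0, 0, 88) mm. The bar is 104 mm long along x, 18 mm wide (y) and 16 mm high; 75 mm of it lies free between the arches and all round it is free down to the cheeks' tops (z = 32 mm).
- bottle: The empty wide-necked clear glass bottle, loose, upright on the ledge: glass 165 mm tall, body 90 mm across, shoulder from 98 to 129 mm up, neck 66 mm across, 0.40 to 0.63 kg with its collar. Origin: centre of its underside, z up. A grey nylon collar that guards the glass lip is pushed over the neck, 75 mm across outside with a round opening 59 mm across.
- mouth (a point): Centre of the glass mouth, 165 mm above the bottle's underside. The collar's flat top edge stands 6 to 22 mm above this point, different each time and not measured: feel for it. It is a stiff push fit that stays put under a light touch (it gives at about 30 N); the chute's underside meets it hard, some 10 N per mm.
- lid: Bystander: aluminium pressure-cooker lid lying on the ledge, 220 mm across, 54 mm high with its weight, black handle reaching 218 mm from its centre along +y. Origin: centre of its underside.
- oil_bottle: Bystander: green glass oil bottle with a cork, 70 mm across, 269 mm tall. Origin: centre of its underside.
- bowl: Bystander: empty white bowl, 124 mm across, 55 mm high. Origin: centre of its underside.
- chestnut0: Chestnut nearest the lip, lying loose in the chute: a dark brown dome 28 mm across and 20 mm tall, 12 g, flat pale base down. Origin: centre of its flat base. On the steel it starts to slide when the chute is tipped somewhere between 13 and 24 degrees.
- chestnut1: Chestnut second from the lip, lying loose in the chute: a dark brown dome 28 mm across and 20 mm tall, 12 g, flat pale base down. Origin: centre of its flat base. On the steel it starts to slide when the chute is tipped somewhere between 13 and 24 degrees.
- chestnut2: Chestnut third from the lip, lying loose in the chute: a dark brown dome 28 mm across and 20 mm tall, 12 g, flat pale base down. Origin: centre of its flat base. On the steel it starts to slide when the chute is tipped somewhere between 13 and 24 degrees.
- chestnut3: Chestnut nearest the back wall, lying loose in the chute: a dark brown dome 28 mm across and 20 mm tall, 12 g, flat pale base down. Origin: centre of its flat base. On the steel it starts to slide when the chute is tipped somewhere between 13 and 24 degrees.

How it is judged:
On the way, in this order (a step that is already met when the one before it is completed fails the run):
1. the lip rests in the bottle's mouth (at least 0.5 N on its collar) with the chute still near level (within 17 degrees) (contact force between chute and bottle above 0.5 N and horizontal distance between lip and mouth below 0.027 m and z of lip in the frame of mouth between -0.04 and 0.032 m and angle between chute's own z axis and vertical below 0.3 rad), for 0.3 s.
2. all four chestnuts are inside the bottle and the lip is still resting on the collar (at least 0.5 N) (horizontal distance between each of chestnut0, chestnut1, chestnut2, chestnut3 and bottle below 0.045 m and z of chestnut0 in the frame of bottle between -0.005 and 0.125 m and z of chestnut1 in the frame of bottle between -0.005 and 0.125 m and z of chestnut2 in the frame of bottle between -0.005 and 0.125 m and z of chestnut3 in the frame of bottle between -0.005 and 0.125 m and contact force between chute and bottle above 0.5 N and horizontal distance between lip and mouth below 0.027 m and z of lip in the frame of mouth between -0.04 and 0.032 m), for 0.3 s.
At the end, for the whole second after the job is handed in: All four chestnuts lie inside the bottle (below its neck), the bottle stands upright within 3 degrees, and the chute lies flat on the ledge (within 3 degrees and 6 mm), both at rest (horizontal distance between each of chestnut0, chestnut1, chestnut2, chestnut3 and bottle below 0.045 m and z of chestnut0 in the frame of bottle between -0.005 and 0.125 m and z of chestnut1 in the frame of bottle between -0.005 and 0.125 m and z of chestnut2 in the frame of bottle between -0.005 and 0.125 m and z of chestnut3 in the frame of bottle between -0.005 and 0.125 m and angle between bottle's own z axis and vertical below 0.06 rad and linear speed of each of bottle, chute below 0.02 m/s and angle between chute's own z axis and vertical below 0.05 rad and height (world z) of chute below 0.006 m); the robot touches nothing.
It fails at once if the chute pressed on the bottle or its collar with more than 12 N (contact force between chute and bottle above 12 N).
It fails at once if the bottle shoved more than 30 mm or tipped more than 11 degrees (distance of bottle from where it was at the start of the episode above 0.03 m or angle between bottle's own z axis and vertical above 0.2 rad).
It fails at once if the cooker lid, oil bottle or bowl moved more than 20 mm (distance of any of lid, oil_bottle, bowl from where it was at the start of the episode above 0.02 m).
It also fails if it takes over 72 s, if anything falls off the work surface, if the arm or the gripper's body presses on something with over 40 N, if the wrist force passes 120 N, or if a joint passes its speed limit or range.

ROBOT

A 7-joint arm with a two-finger parallel gripper is mounted at the origin on the work surface. World frame = base frame: x ahead of the robot, y to its left, z up, the work surface at z = 0. Lengths are in m, angles in rad, forces in N, time in s.
With the tool pointing down it reaches from about 0.4 to 0.85 m from the base axis. Payload 10.4 kg.
Tool frame: the origin (TCP) lies between the finger pads; the fingertips stand 22 mm ahead of it and the grasp point (between the pads) lies 3 mm ahead of it (r.nose_length is the distance from the TCP to the fingertips, in m); z points along the fingers, y is the line along which they close (so a half turn about z gives the same grasp; the last joint's range is limited). The gripper opens to 87 mm and grips with 3 to 60 N. Pads are 19 mm wide; open, the fingers measure 117 mm over their backs; the gripper's body (75 mm by 190 mm) begins 51 mm behind the grasp point.
Start: joints at [1.231, 0.332, -0.065, 1.46, 0.022, 1.35, -0.088], TCP at [0.195, -0.594, 0.245] pointing down, gripper open.
Joint ranges: [-2.6, 2.6], [-0.5, 2.12], [-1.47, 1.34], [0.16, 2.42], [-1.27, 4.41], [0.06, 2.06], [-2.6, 2.6]. Speed limits (rad/s): [2.22, 2.22, 2.79, 2.79, 3.14, 3.14, 3.14].

INTERFACE

Orientations are given as a unit quaternion [x, y, z, w].
In Python, from bench import readout, cams, r gives the robot as it stands. The module is installed in compiled form; this text tells all that it offers.
- The arm moves only by the tool step_arm, never from a script. Its argument "deltas" is a list that holds one entry, the list of rows, each a list of 7 numbers: the turn, a rotation vector about the tool's x, y, z in rad, then the shift along the tool's x, y, z in m, then the opening in per cent of the stroke, from 0 (shut) to 100 (fully open). A call has 1 to 20 rows; each row is the pose to reach, as a shift and turn from the pose commanded when the call began, along the tool's axes at that moment; what a row does not reach only later rows make up. A row lasts 1/8 s, in which the tool goes at most 62.5 mm and 10.7 degrees, less where a joint would pass 70% of its speed; a pose out of reach is approached as far as the arm can. A call with a gripper value outside its range is refused whole. The fingers move at their own pace and stop on an object; "squeeze" is the grip in N (left out, the last holds). Time passes only in rows, so rows that repeat a pose let the fingers close. It gives the time, the measured TCP pose, the force, the opening and the grip force at its end, in the units of the state.
- readout.read_state(): the state, without advancing time (a new reading comes with each control period).
- cams.camera(name): name is "scene" or "side" or "wrist"; returns a dict with "img" (400x640x3 uint8, red, green, blue), "fx", "fy", "cx", "cy" (pixels), "origin" and "rotation" of the camera in the world; the wrist camera has in their place "T_tool_cam" (4x4, takes a point from camera to tool coordinates, whose origin is the TCP and whose axes are the flange's). Camera axes: x right, y up, looking along -z (the intrinsics and any distortion apply to the point x, -y, -z); pixel columns grow to the right and rows downward; lengths in m; the calibration is good to about 2 mm. A picture is of the moment at which its call begins: read the wrist's pose just before it. There is no depth.
- r.close_job(): hands the job in; it is judged then, once.
The state is a dict: "time": time; "joint_positions": joint angles; "joint_vel": joint speeds; "joint_torque": joint torques, N m; "ee_pos": TCP position; "eef_rot": TCP orientation; "ft_force": force on the tool from outside, world axes, zero at the start; "torque": the same for the moment, N m; "width": finger opening in m; "grip_force": force on a finger pad.
Only numpy, scipy, OpenCV 4.12 (cv2) and the standard library are available. Lean on these libraries where they do the work, as an engineer would, in place of code of your own. Each camera call takes 0.05 s, during which the arm holds its last target. There are 200 camera calls.

## Working session

There is one attempt and no reset: what is moved stays moved. The work goes in short steps, Python scripts to look and compute and a tool call to move; the robot and the scene stay as the last step left them, time stands still between calls to the robot, and variables do not carry over. Pictures are saved under pics/ and viewed, at most 10 in all, crops included, and the job is handed in when it is done.

Besides the shell and the picture viewer there is one more tool, called after "Call:" as name([rows], argument=value, ...), one row to a line, values as JSON. step_arm: Moves the arm, as the interface text tells. Its arguments: {"type":"object","properties":{"deltas":{"type":"array"},"squeeze":{"type":"number"}},"required":["deltas"]}

```bash
mkdir -p pics
python3 - <<'E'
from bench import readout, cams, r
import cv2,json
s=readout.read_state();print({k:s[k] for k in('time','ee_pos','eef_rot','ft_force','width')})
for n in("scene","side"):
    c=cams.camera(n);cv2.imwrite(f"pics/{n}0.png",c["img"][:,:,::-1]);print(n,c["fx"],c["fy"],c["cx"],c["cy"],c["origin"],c["rotation"],[k for k in c])
E
```

```text
{'time': 0.0, 'ee_pos': array([ 0.1945857 , -0.59357407,  0.24375874]), 'eef_rot': array([ 9.87477735e-01,  1.57756901e-01, -1.42815535e-04, -6.80202604e-04]), 'ft_force': array([-0.14168843,  0.55535625, -0.62451467]), 'width': 0.0871275533184083}
scene 434.5184999671275 434.5184999671275 320.96159383862545 196.12393316515727 [1.12813576 0.18264574 1.1290142 ] [0.1542993  0.20872471 0.77625672 0.57450085] ['img', 'fx', 'fy', 'cx', 'cy', 'origin', 'rotation']
side 467.5100204803792 467.5100204803792 315.2422187222394 208.29682810138235 [-0.18717139  0.70552747  1.12365399] [-0.15247935  0.35934259  0.8422533  -0.37179607] ['img', 'fx', 'fy', 'cx', 'cy', 'origin', 'rotation']
```

View pics/scene0.png

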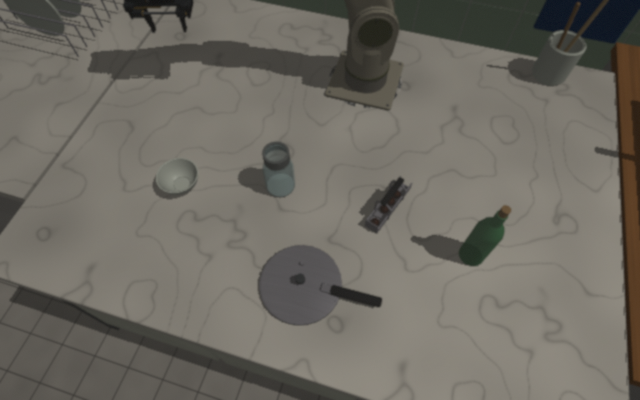

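View pics/side0.png

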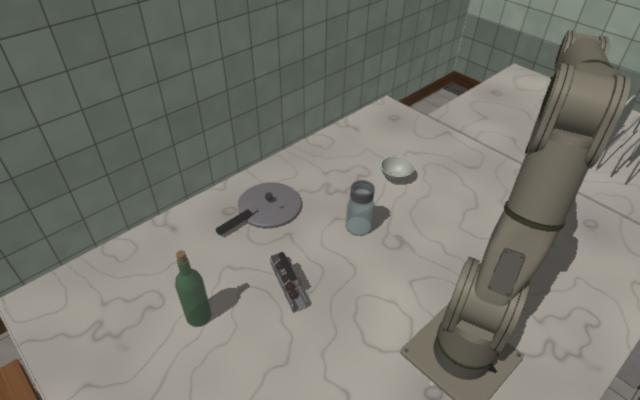

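The scene view shows the chute at about (388,205), the bottle at (279,168), the bowl at (176,178), the lid at (300,284) and the oil bottle at (485,238). The side view shows the chute at (290,280) and the bottle at (361,208). Next I'll zoom in on the chute and the bottle.

Run:
```python
import cv2,numpy as np
a=cv2.imread("pics/scene0.png");b=cv2.imread("pics/side0.png")
def crop(i,x,y,w,h):
    c=cv2.resize(i[y:y+h,x:x+w],None,fx=5,fy=5,interpolation=cv2.INTER_CUBIC);c=cv2.convertScaleAbs(c,alpha=1.7)
    for k in range(0,w,10):
        L=12 if k%50 else 12
        cv2.line(c,(k*5,0),(k*5,8),(0,255,255),1);cv2.putText(c,str(x+k),(k*5,18),0,.33,(0,0,255),1)
    for k in range(0,h,10): cv2.line(c,(0,k*5),(8,k*5),(0,255,255),1);cv2.putText(c,str(y+k),(9,k*5+4),0,.33,(0,0,255),1)
    return c
cv2.imwrite("pics/z.png",np.vstack([np.hstack([crop(a,355,173,80,60),crop(a,245,138,80,60)]),np.hstack([crop(b,250,253,80,60),crop(b,325,178,80,60)])]))
```

```text
(no output)
```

View pics/z.png

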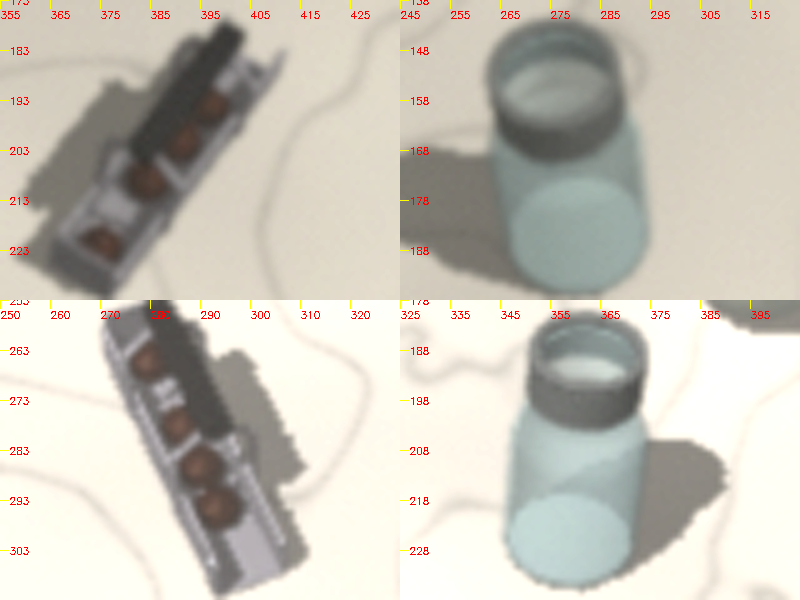

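The top-left crop shows the bar from about (402,178) to (383,204). The bottle's base centre is at scene (281,185) and side (358,226). The collar's top centre is at scene (276,152.6) and side (362.5,189.4). Next I'll segment the dark bar and triangulate.

```bash
cat > h.py <<'E'
import numpy as np,cv2
from scipy.spatial.transform import Rotation as R
from scipy.optimize import least_squares
K={"scene":(434.5185,320.96,196.12,[1.12813576,0.18264574,1.1290142],[0.1542993,0.20872471,0.77625672,0.57450085]),
"side":(467.51,315.242,208.297,[-0.18717139,0.70552747,1.12365399],[-0.15247935,0.35934259,0.8422533,-0.37179607])}
def proj(n,P):
    f,cx,cy,o,q=K[n];c=R.from_quat(q).inv().apply(np.atleast_2d(P)-o)
    return np.c_[cx+f*c[:,0]/-c[:,2],cy+f*c[:,1]/c[:,2]]
def tri(a,b):
    s=least_squares(lambda p:np.r_[proj("scene",p)[0]-a,proj("side",p)[0]-b],[.5,0,.1]);return s.x.round(4),s.fun.round(1)
E
python3 - <<'E'
from h import *
print("base",tri([280.8,185.2],[358.2,226]));print("collar",tri([275.9,152.6],[362.5,189.4]))
from scipy.ndimage import label
obs={}
for n,(x,y,w,h) in {"scene":(355,165,80,65),"side":(250,235,70,75)}.items():
    i=cv2.imread(f"pics/{n}0.png")[y:y+h,x:x+w].astype(int)
    m=(i.max(2)<48)&(i.max(2)-i.min(2)<14);l,k=label(m);b=1+np.argmax([(l==j).sum() for j in range(1,k+1)])
    v,u=np.nonzero(l==b);rc=cv2.minAreaRect(np.c_[u+x,v+y].astype(np.float32));print(n,len(u),u.mean()+x,v.mean()+y,rc)
    obs[n]=(np.array([u.mean()+x,v.mean()+y]),cv2.convexHull(np.c_[u+x,v+y].astype(np.float32))[:,0])
print("bar",tri(obs["scene"][0],obs["side"][0]))
def box(p,lo,hi):
    c=np.array([[a,b,c] for a in(lo[0],hi[0]) for b in(lo[1],hi[1]) for c in(lo[2],hi[2])])
    return R.from_euler("z",p[3]).apply(c)+p[:3]
sup=lambda h,n:np.array([(h@[np.cos(t),np.sin(t)]).max() for t in np.arange(0,6.28,.2)])
def res(p):
    return np.concatenate([sup(proj(n,box(p,[-.052,-.009,-.008],[.052,.009,.008])),n)-sup(obs[n][1],n) for n in obs])
for y0 in(-.3,.0,.3):
    s=least_squares(res,[*tri(obs["scene"][0],obs["side"][0])[0],y0],x_scale=.01);print(s.x.round(4),s.cost,np.abs(s.fun).max())
E
```

```text
base (array([ 5.015e-01, -1.375e-01,  3.000e-04]), array([-0.1, -0.1, -0.2,  0.1]))
collar (array([ 0.4993, -0.1378,  0.1654]), array([ 0.1,  0.1,  0.1, -0.1]))
scene 292 390.5821917808219 195.61986301369862 ((391.8800048828125, 195.66000366210938), (12.200000762939453, 38.00000762939453), 36.86989212036133)
side 17 292.11764705882354 275.7647058823529 ((292.1000061035156, 275.70001220703125), (5.81377649307251, 3.130495071411133), 63.43495178222656)
bar (array([0.4653, 0.1863, 0.0455]), array([-1.2, -1. , -1.5,  0.6]))
[ 0.4665  0.1876  0.0467 -0.3722] 1870.8264376769994 14.638354296220939
[ 0.4665  0.1876  0.0467 -0.3722] 1870.8264368121936 14.638321005143553
[ 0.4665  0.1876  0.0467 -0.3722] 1870.8264365268237 14.638307559823488
```

Run:
```python
import cv2,numpy as np
a=cv2.imread("pics/scene0.png");b=cv2.imread("pics/side0.png")
def crop(i,x,y,w,h,g):
    c=cv2.resize(i[y:y+h,x:x+w],None,fx=8,fy=8,interpolation=cv2.INTER_CUBIC);c=cv2.convertScaleAbs(c,alpha=g)
    for k in range(0,w,5): cv2.line(c,(k*8,0),(k*8,8),(0,0,255),1);cv2.putText(c,str(x+k),(k*8,18),0,.35,(0,0,255),1)
    for k in range(0,h,5): cv2.line(c,(0,k*8),(8,k*8),(0,0,255),1);cv2.putText(c,str(y+k),(9,k*8+4),0,.35,(0,0,255),1)
    return c
cv2.imwrite("pics/z2.png",np.hstack([crop(a,365,170,49,70,2.2),crop(b,263,245,49,70,1.7)]))
```

```text
(no output)
```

View pics/z2.png

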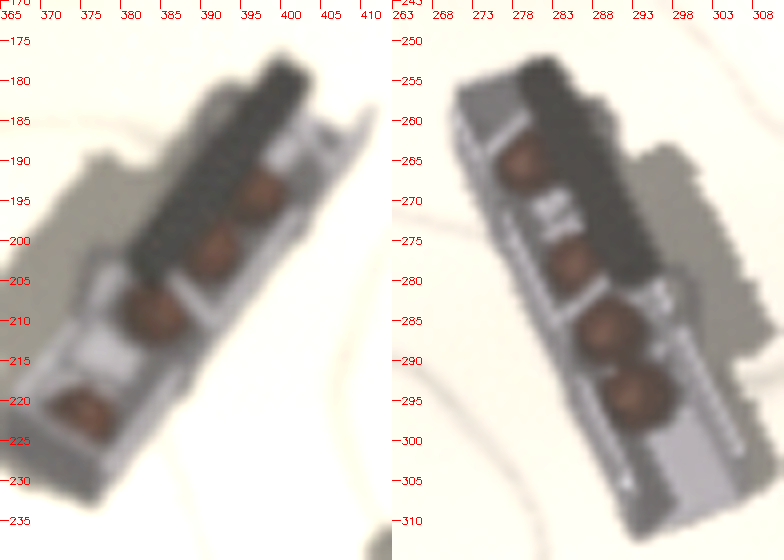

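Run:
```python
from h import *
hs={"scene":np.array([(399,176.3),(403.6,179.3),(403,182),(385.5,205.5),(381,203.5),(380.3,201)]),
"side":np.array([(278.7,253.5),(283.5,252),(296.7,277.5),(295.8,279.5),(291.5,280.5),(278.7,255.5)])}
kp=[("scene",(376.5,233.3),(95,21.5,0)),("scene",(410.5,184),(-95,21.5,30)),("side",(294,312.5),(-95,21.5,0)),("side",(270.8,255.5),(95,21.5,40)),("side",(306.5,308),(-95,-21.5,0))]
box=np.array([[a,b,c] for a in(-52,52) for b in(-9,9) for c in(80,96)])/1e3
T=lambda p,X:R.from_euler("z",p[3]).apply(X)+p[:3]
th=np.arange(0,6.28,.3);D=np.c_[np.cos(th),np.sin(th)];sup=lambda h:(h@D.T).max(0)
bar=lambda p:np.concatenate([sup(proj(n,T(p,box)))-sup(h) for n,h in hs.items()])
pts=lambda p:np.concatenate([proj(n,T(p,np.array([X])/1e3))[0]-u for n,u,X in kp])
for nm,f in(("bar",bar),("pts",pts),("both",lambda p:np.r_[bar(p)*.5,pts(p)])):
    s=least_squares(f,[.5,.19,0,-.3],x_scale=.01);print(nm,s.x.round(4),s.fun.round(1).tolist())
p=s.x
for k,(n,(u,v)) in enumerate([]):pass
```

```text
bar [ 0.4753  0.1897 -0.0022 -0.3261] [0.8, 0.1, -0.2, 0.4, 0.9, 1.3, 1.6, 1.2, 1.6, 2.0, 1.8, 1.0, 0.8, 1.1, 1.4, 1.5, 1.5, 1.4, 1.6, 1.4, 1.2, 0.3, 1.2, 1.6, 1.5, 1.3, 2.0, 2.1, 2.0, 1.7, 1.1, 1.0, 1.4, 1.6, 1.7, 1.6, 1.5, 1.5, 1.3, 1.0, 0.7, 0.4]
pts [ 0.4764  0.1876 -0.0062 -0.3387] [-1.1, 0.5, 0.5, -0.9, -0.8, 0.3, -0.7, 0.4, 0.8, -0.2]
both [ 0.4757  0.1888 -0.0039 -0.3367] [0.3, 0.0, -0.1, 0.1, 0.5, 0.8, 1.0, 0.9, 1.1, 1.3, 1.2, 0.8, 0.6, 0.5, 0.6, 0.6, 0.5, 0.4, 0.5, 0.5, 0.4, 0.2, 0.6, 0.8, 0.8, 0.7, 1.1, 1.1, 1.1, 0.9, 0.4, 0.4, 0.5, 0.6, 0.7, 0.7, 0.7, 0.7, 0.7, 0.6, 0.5, 0.2, -0.5, 0.1, 1.0, -1.5, -0.9, 0.2, -0.9, 0.2, 0.7, -0.3]
```

Call:
step_arm([
  [[0,0,0,0,0,-0.05,100],[0,0,-0.1,0.03,-0.02,-0.086,100],[0,0,-1.2,0.349,-0.279,-0.086,100],[0,0,-1.2,0.349,-0.279,-0.086,100],[0,0,-1.2,0.349,-0.279,-0.086,100],[0,0,-1.2,0.349,-0.279,-0.086,100],[0,0,-1.2,0.349,-0.279,-0.086,100],[0,0,-1.2,0.349,-0.279,-0.086,100],[0,0,-1.2,0.349,-0.279,-0.086,100],[0,0,-1.2,0.349,-0.279,-0.086,100],[0,0,-2.494,0.511,-0.656,-0.056,100],[0,0,-2.494,0.511,-0.656,-0.056,100],[0,0,-2.494,0.511,-0.656,-0.056,100],[0,0,-2.494,0.511,-0.656,-0.056,100],[0,0,-2.494,0.511,-0.656,-0.056,100],[0,0,-2.494,0.511,-0.656,-0.056,100],[0,0,-2.494,0.511,-0.656,-0.056,100],[0,0,-2.494,0.511,-0.656,-0.056,100],[0,0,-2.494,0.511,-0.656,-0.056,100],[0,0,-2.494,0.511,-0.656,-0.056,100]],
])

```text
time: 2.6
ee_pos: [0.4764, 0.1869, 0.3005]
eef_rot: [0.166, 0.986, -0.0, 0.0]
ft_force: [0.9, -0.2, 0.7]
width: 0.087
grip_force: 0.0
```

Run:
```python
from bench import readout, cams
import cv2,numpy as np
s=readout.read_state();c=cams.camera("wrist");i=c["img"];cv2.imwrite("pics/w1.png",i[:,:,::-1])
print(s["ee_pos"],s["eef_rot"],s["joint_positions"],s["joint_vel"]);print({k:c[k] for k in c if k!="img"})
np.savez("w1.npz",p=s["ee_pos"],q=s["eef_rot"],T=c["T_tool_cam"])
```

```text
[0.47637759 0.18690561 0.30049006] [ 1.66465466e-01  9.86047193e-01 -4.05471110e-04  1.29749988e-04] [ 0.39393623  0.14095882 -0.92867539  1.62890375  0.11469078  1.42915735
  0.69005949] [-0.0025747  -0.0015419  -0.00423257  0.0007545  -0.00068248 -0.00079827
  0.00158866]
{'fx': 327.9122815448888, 'fy': 327.9122815448888, 'cx': 320.28214237841195, 'cy': 200.96831180310443, 'T_tool_cam': array([[ 9.56884119e-04,  9.68681547e-01,  2.48304541e-01,
         6.59859140e-02],
       [ 9.99999484e-01, -1.01183275e-03,  9.36756656e-05,
        -8.07442578e-04],
       [ 3.41984556e-04,  2.48304323e-01, -9.68682015e-01,
        -1.40981644e-01],
       [ 0.00000000e+00,  0.00000000e+00,  0.00000000e+00,
         1.00000000e+00]])}
```

View pics/w1.png

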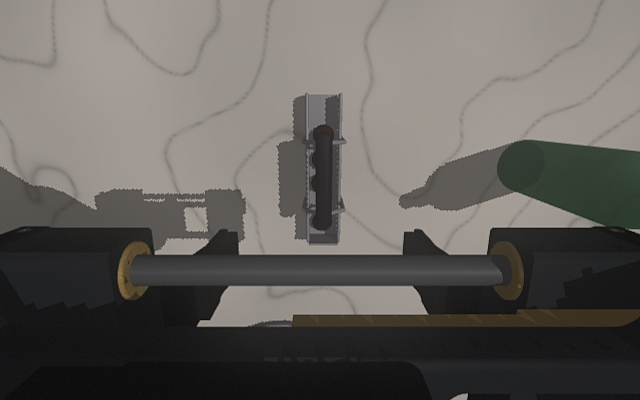

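The wrist view shows the bar running straight up the picture from (323,127) to (323,228), with the lip at the top near row 95 and the back wall at row 243. The tool is aligned with the chute.

Run:
```python
from h import *
d=np.load("w1.npz");T=d["T"];Rt=R.from_quat(d["q"]).as_matrix()
def ray(u,v,z):
    c=np.array([(u-320.28)/327.91,-(v-200.97)/327.91,-1]);w=Rt@T[:3,:3]@c;o=d["p"]+Rt@T[:3,3];return o+w*(z-o[2])/w[2]
def tool(P):return (Rt.T@(P-d["p"])*1e3).round(1)
for n,u,v,z in [("bar lipend",323,127,.09),("bar backend",323.3,229,.09),("lip L",306.5,95,.03),("lip R",341.5,95,.03),("back L",308,242,.04),("back R",339,243.5,.04),("back wall top mid",322,236,.04)]:
    P=ray(u,v,z);print(n,P.round(4),tool(P))
```

```text
bar lipend [0.4244 0.2069 0.09  ] [ 55.8   1.9 210.5]
bar backend [0.531  0.1705 0.09  ] [-56.8   2.6 210.5]
lip L [0.3844 0.2002 0.03  ] [ 91.4 -17.5 270.5]
lip R [0.3981 0.2397 0.03  ] [ 91.4  24.4 270.4]
back L [0.558  0.1405 0.04  ] [-92.3 -16.8 260.5]
back R [0.5733 0.1781 0.04  ] [-94.3  23.7 260.5]
back wall top mid [0.5562 0.1605 0.04  ] [-83.9   1.4 260.5]
```

Call:
step_arm([
  [[0,0,0,0,0.0025,0.05,100],[0,0,0,0,0.0025,0.1,100],[0,0,0,0,0.0025,0.15,100],[0,0,0,0,0.0025,0.185,100],[0,0,0,0,0.0025,0.205,100],[0,0,0,0,0.0025,0.2095,100],[0,0,0,0,0.0025,0.2095,100],[0,0,0,0,0.0025,0.2095,40],[0,0,0,0,0.0025,0.2095,20],[0,0,0,0,0.0025,0.2095,5],[0,0,0,0,0.0025,0.2095,5],[0,0,0,0,0.0025,0.2095,5],[0,0,0,0,0.0025,0.2095,5],[0,0,0,0,0.0025,0.2095,5]],
], squeeze=45)

```text
time: 4.4
ee_pos: [0.4767, 0.191, 0.091]
eef_rot: [0.165, 0.986, -0.0, -0.0]
ft_force: [0.3, 0.4, -0.5]
width: 0.0248
grip_force: 0.0
```

Call:
step_arm([
  [[0,0,0,0,0,0,0],[0,0,0,0,0,0,0],[0,0,0,0,0,0,0],[0,0,0,0,0,0,0]],
], squeeze=50)

```text
time: 4.9
ee_pos: [0.4767, 0.1909, 0.0909]
eef_rot: [0.165, 0.986, -0.0, -0.0]
ft_force: [-0.2, -0.4, -0.3]
width: 0.0176
grip_force: 50.0
```

```bash
cat > st.py <<'E'
from bench import readout
import numpy as np
from scipy.spatial.transform import Rotation as R
s=readout.read_state();print(s["time"],s["ee_pos"].round(5),s["eef_rot"].round(5),"F",s["ft_force"].round(2),"T",s["torque"].round(2),s["width"],s["grip_force"])
E
python3 st.py
```

```text
4.9 [0.47669 0.19093 0.09095] [ 1.6464e-01  9.8635e-01 -9.0000e-05 -4.0000e-05] F [-0.18 -0.38 -0.3 ] T [ 0.01 -0.14  0.09] 0.01762395960786929 49.97338403016329
```

Call:
step_arm([
  [[0,0,0,0,0,-0.003,0],[0,0,0,0,0,-0.01,0],[0,0,0,0,0,-0.025,0],[0,0,0,0,0,-0.045,0],[0,0,0,0,0,-0.07,0],[0,0,0,0,0,-0.1,0],[0,0,0,0,0,-0.13,0],[0,0,0,0,0,-0.16,0],[0,0,0,0,0,-0.19,0],[0,0,0,0,0,-0.215,0],[0,0,0,0,0,-0.227,0],[0,0,0,0,0,-0.23,0],[0,0,0,0,0,-0.23,0]],
])

```text
time: 6.52
ee_pos: [0.4765, 0.1909, 0.3205]
eef_rot: [0.165, 0.986, -0.0, -0.0]
ft_force: [0.1, 0.5, -3.4]
width: 0.0173
grip_force: 50.0
```

```bash
python3 st.py
```

```text
6.525 [0.47649 0.19092 0.32053] [ 1.6459e-01  9.8636e-01 -2.0000e-04 -3.0000e-04] F [ 0.11  0.46 -3.4 ] T [ 0.07 -0.15 -0.02] 0.01727574496816645 49.97711230069399
```

Call:
step_arm([
  [[0,0,0,-0.002,-0.003,0,0],[0,0,0,-0.008,-0.01,0,0],[0,0,0,-0.018,-0.023,0,0],[0,0,0,-0.031,-0.04,0,0],[0,0,0,-0.047,-0.061,0,0],[0,0,0,-0.064,-0.083,0,0],[0,0,0,-0.081,-0.105,0,0],[0,0,0,-0.098,-0.127,0,0],[0,0,0,-0.115,-0.149,0,0],[0,0,0,-0.132,-0.171,0,0],[0,0,0,-0.149,-0.193,0,0],[0,0,0,-0.166,-0.215,0,0],[0,0,0,-0.183,-0.237,0,0],[0,0,0,-0.198,-0.257,0,0],[0,0,0,-0.212,-0.275,0,0],[0,0,0,-0.222,-0.288,0,0],[0,0,0,-0.229,-0.297,0,0],[0,0,0,-0.233,-0.302,0,0],[0,0,0,-0.234,-0.303,0,0],[0,0,0,-0.234,-0.303,0,0]],
])

```text
time: 9.02
ee_pos: [0.5997, -0.1709, 0.3212]
eef_rot: [0.164, 0.986, 0.0, 0.0]
ft_force: [-0.1, -0.7, -3.2]
width: 0.0176
grip_force: 50.0
```

```bash
python3 st.py
python3 - <<'E'
from bench import cams
import cv2,numpy as np
a=cams.camera("scene")["img"][90:240,215:365,::-1];b=cams.camera("side")["img"][130:280,280:430,::-1]
f=lambda i:cv2.convertScaleAbs(cv2.resize(i,(400,400),interpolation=cv2.INTER_CUBIC),alpha=1.6)
cv2.imwrite("pics/b.png",np.hstack([f(a),f(b)]))
E
```

```text
9.025 [ 0.59968 -0.1709   0.32119] [1.6423e-01 9.8642e-01 7.0000e-05 8.0000e-05] F [-0.06 -0.75 -3.23] T [ 0.11 -0.12 -0.04] 0.017575432317735444 49.97690035030246
```

View pics/b.png

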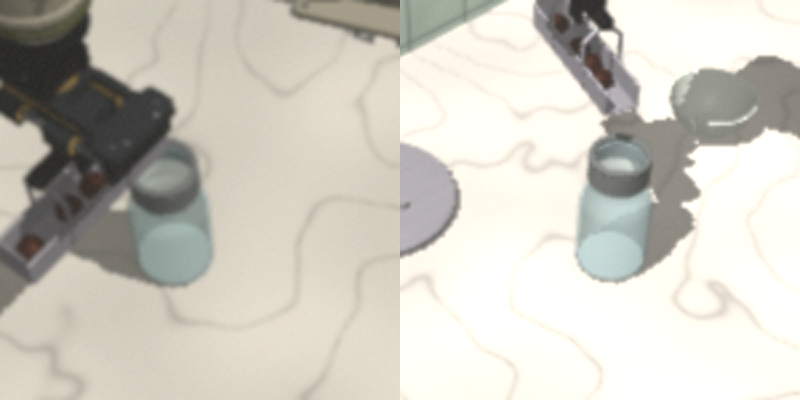

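The side crop shows the lip above and slightly behind the mouth. The chute is level and its nuts are in place. Next I'll check the lip projection and estimate the collar height.

Run:
```python
from h import *
print("lip side/scene",proj("side",[.5098,-.1401,.2302]),proj("scene",[.5098,-.1401,.2302]),"seen side ~ (361.4,169)")
t=np.linspace(0,6.28,90)
def f(p):
    E=np.c_[p[0]+.0375*np.cos(t),p[1]+.0375*np.sin(t),0*t+p[2]];a=proj("scene",E);b=proj("side",E)
    return [a[:,0].min()-262.4,a[:,0].max()-289.4,a[:,1].min()-141.6,b[:,0].min()-350.4,b[:,0].max()-374.6,b[:,1].min()-180.4]
s=least_squares(f,[.5,-.137,.17],x_scale=.01,diff_step=1e-3);print(s.x,s.fun)
```

```text
lip side/scene [[362.29756168 171.13982184]] [[271.49080437 140.85132297]] seen side ~ (361.4,169)
[ 0.50044616 -0.13766098  0.16787879] [-0.44773393  0.22117131 -0.22150862 -0.24309575 -0.03851226  0.23624257]
```

Call:
step_arm([
  [[0,0,0,0,0,0.004,0],[0,0,0,0,0,0.012,0],[0,0,0,0,0,0.022,0],[0,0,0,0,0,0.032,0],[0,0,0,0,0,0.04,0],[0,0,0,0,0,0.046,0],[0,0,0,0,0,0.049,0],[0,0,0,0,0,0.051,0],[0,0,0,0,0,0.052,0],[0,0,0,0,0,0.052,0],[0,0,0,0,0,0.052,0]],
])

```text
time: 10.5
ee_pos: [0.5997, -0.1716, 0.2692]
eef_rot: [0.165, 0.986, -0.0, 0.0]
ft_force: [0.1, 0.1, -2.2]
width: 0.0175
grip_force: 50.0
```

```bash
python3 st.py
python3 - <<'E'
from bench import cams
import cv2,numpy as np
a=cams.camera("scene")["img"][120:195,240:315,::-1];b=cams.camera("side")["img"][150:225,325:400,::-1]
f=lambda i:cv2.convertScaleAbs(cv2.resize(i,(400,400),interpolation=cv2.INTER_CUBIC),alpha=1.6)
cv2.imwrite("pics/b2.png",np.hstack([f(a),f(b)]))
E
```

```text
10.5 [ 0.59971 -0.17155  0.26922] [ 1.6462e-01  9.8636e-01 -4.0000e-05  1.5000e-04] F [ 0.13  0.06 -2.23] T [ 0.07 -0.09  0.02] 0.01752952044544459 49.97703284025192
```

View pics/b2.png

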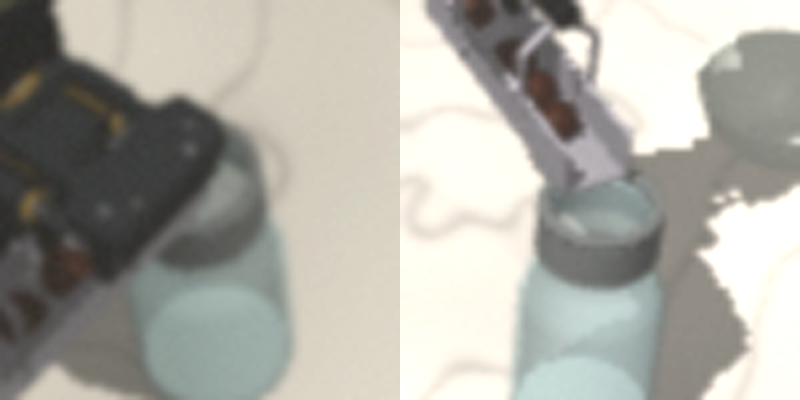

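Call:
step_arm([
  [[0,0,0,0,0,0,0],[0,0,0,0,0,0,0]],
])

```text
time: 10.85
ee_pos: [0.5997, -0.1716, 0.2691]
eef_rot: [0.165, 0.986, -0.0, 0.0]
ft_force: [-0.1, -0.7, -3.2]
width: 0.0173
grip_force: 50.0
```

```bash
python3 st.py
python3 - <<'E'
from h import *
t=np.linspace(0,6.28,90)
pn=lambda P:((proj("side",P)-[325,150])*400/75+[400,0]).round()
L=np.array([.5098,-.1401,.178]);n=np.array([.3248,.9458,0])*.0215
print("lip panel pred",pn([L,L+n,L-n]))
for z in(.171,.175,.18,.187):
  for r_ in(.0375,.0295):
    e=pn(np.c_[.5005+r_*np.cos(t),-.1375+r_*np.sin(t),0*t+z]);print(z,r_,e.min(0),e.max(0))
E
```

```text
10.85 [ 0.59966 -0.17158  0.26908] [ 1.6465e-01  9.8635e-01 -5.0000e-05  6.0000e-05] F [-0.15 -0.7  -3.24] T [ 0.1  -0.15 -0.04] 0.017302098178176004 49.97689113020897
lip panel pred [[592. 183.]
 [558. 192.]
 [625. 173.]]
0.171 0.0375 [534. 159.] [665. 246.]
0.171 0.0295 [548. 168.] [651. 236.]
0.175 0.0375 [535. 154.] [665. 241.]
0.175 0.0295 [549. 163.] [651. 231.]
0.18 0.0375 [535. 148.] [666. 234.]
0.18 0.0295 [549. 157.] [652. 225.]
0.187 0.0375 [536. 139.] [667. 225.]
0.187 0.0295 [550. 147.] [653. 215.]
```

The side crop shows the lip middle at about panel (600,180), with the collar's near outer edge at row 248. That puts the collar top near z = 0.171–0.174. I'll nudge sideways and feel down.

Call:
step_arm([
  [[0,0,0,0.001,0.001,0,0],[0,0,0,0.003,0.002,0.0005,0],[0,0,0,0.003,0.002,0.001,0],[0,0,0,0.003,0.002,0.0015,0],[0,0,0,0.003,0.002,0.002,0],[0,0,0,0.003,0.002,0.0025,0],[0,0,0,0.003,0.002,0.0025,0]],
])

```text
time: 11.72
ee_pos: [0.5974, -0.1687, 0.2665]
eef_rot: [0.165, 0.986, -0.0, -0.0]
ft_force: [0.1, 0.0, -3.3]
width: 0.0174
grip_force: 50.0
```

Call:
step_arm([
  [[0,0,0,0,0,0.0004,0],[0,0,0,0,0,0.0008,0],[0,0,0,0,0,0.0008,0]],
])

```text
time: 12.1
ee_pos: [0.5974, -0.1687, 0.2657]
eef_rot: [0.165, 0.986, -0.0, 0.0]
ft_force: [-0.1, -0.0, -3.2]
width: 0.0175
grip_force: 50.0
```

Call:
step_arm([
  [[0,0,0,0,0,0.0004,0],[0,0,0,0,0,0.0008,0],[0,0,0,0,0,0.0008,0]],
])

```text
time: 12.48
ee_pos: [0.5974, -0.1687, 0.2649]
eef_rot: [0.165, 0.986, -0.0, -0.0]
ft_force: [0.4, -0.3, -2.8]
width: 0.0175
grip_force: 50.0
```

Call:
step_arm([
  [[0,0,0,0,0,0.0004,0],[0,0,0,0,0,0.0007,0],[0,0,0,0,0,0.0007,0]],
])

```text
time: 12.85
ee_pos: [0.5976, -0.1688, 0.2645]
eef_rot: [0.165, 0.986, -0.0, 0.0]
ft_force: [-0.1, 0.2, -1.6]
width: 0.0175
grip_force: 50.0
```

Call:
step_arm([
  [[0,0,0,0,0,0.0002,0],[0,0,0,0,0,0.0002,0],[0,0,0,0,0,0.0002,0],[0,0,0,0,0,0.0002,0]],
])

```text
time: 13.35
ee_pos: [0.5976, -0.1687, 0.2643]
eef_rot: [0.165, 0.986, -0.0, 0.0]
ft_force: [2.6, -0.9, -0.8]
width: 0.0175
grip_force: 50.0
```

```bash
python3 st.py
```

```text
13.35 [ 0.59762 -0.16874  0.26426] [ 1.6467e-01  9.8635e-01 -6.0000e-05  2.9000e-04] F [ 2.62 -0.95 -0.77] T [-0.05 -0.43  0.08] 0.017534197865744457 49.970839228481054
```

Contact is made at about 2.5 N and has been held for 0.5 s with the chute level. Now I'll tip about the rim pivot, 4° per call.

Call:
step_arm([
  [[0,-0.0175,0,0.0016,0,-0.0014,0],[0,-0.035,0,0.0032,0,-0.0028,0],[0,-0.0525,0,0.0049,0,-0.0042,0],[0,-0.07,0,0.0066,0,-0.0055,0],[0,-0.07,0,0.0066,0,-0.0055,0],[0,-0.07,0,0.0066,0,-0.0055,0]],
])

```text
time: 14.1
ee_pos: [0.591, -0.1666, 0.2694]
eef_rot: [0.165, 0.986, -0.006, 0.034]
ft_force: [-0.2, 0.4, -2.4]
width: 0.0176
grip_force: 50.0
```

```bash
python3 st.py
```

```text
14.1 [ 0.59104 -0.16658  0.26938] [ 0.1646   0.98575 -0.00577  0.03427] F [-0.18  0.39 -2.43] T [0.22 0.1  0.01] 0.01756110742976494 49.9718052148819
```

Call:
step_arm([
  [[0,-0.0175,0,0.0016,0,-0.0012,0],[0,-0.035,0,0.0032,0,-0.0025,0],[0,-0.0525,0,0.0049,0,-0.0038,0],[0,-0.07,0,0.0066,0,-0.0052,0],[0,-0.07,0,0.0066,0,-0.0052,0],[0,-0.07,0,0.0066,0,-0.0052,0]],
])

```text
time: 14.85
ee_pos: [0.5846, -0.1644, 0.2743]
eef_rot: [0.164, 0.984, -0.012, 0.069]
ft_force: [-0.6, -0.1, -3.5]
width: 0.0176
grip_force: 50.0
```

```bash
python3 st.py
```

```text
14.85 [ 0.58459 -0.16441  0.27429] [ 0.16434  0.98392 -0.01159  0.06898] F [-0.56 -0.14 -3.53] T [0.22 0.15 0.03] 0.01758954929652792 49.97439131140709
```

Call:
step_arm([
  [[0,0,0,-0.0001,0,0.0003,0],[0,0,0,-0.0001,0,0.0005,0],[0,0,0,-0.0001,0,0.0005,0]],
])

```text
time: 15.22
ee_pos: [0.585, -0.1644, 0.2739]
eef_rot: [0.164, 0.984, -0.012, 0.069]
ft_force: [0.3, -0.2, -0.7]
width: 0.0176
grip_force: 50.0
```

```bash
python3 st.py
```

```text
15.225 [ 0.58497 -0.16443  0.27389] [ 0.16426  0.98392 -0.01153  0.06914] F [ 0.33 -0.19 -0.73] T [0.11 0.17 0.06] 0.01763224721628174 49.975121822208166
```

Call:
step_arm([
  [[0,-0.0175,0,0.0016,0,-0.0012,0],[0,-0.035,0,0.0032,0,-0.0025,0],[0,-0.0525,0,0.0049,0,-0.0037,0],[0,-0.07,0,0.0065,0,-0.0049,0],[0,-0.07,0,0.0065,0,-0.0049,0],[0,-0.07,0,0.0065,0,-0.0049,0]],
])

```text
time: 15.98
ee_pos: [0.5781, -0.1621, 0.2778]
eef_rot: [0.164, 0.981, -0.017, 0.103]
ft_force: [-0.2, -0.9, -0.5]
width: 0.0175
grip_force: 50.0
```

```bash
python3 st.py
```

```text
15.975 [ 0.57806 -0.16213  0.27784] [ 0.16381  0.9809  -0.01734  0.10343] F [-0.18 -0.9  -0.54] T [ 0.19  0.26 -0.03] 0.017522562501511227 49.970699306577444
```

Call:
step_arm([
  [[0,-0.0175,0,0.0016,0,-0.0012,0],[0,-0.035,0,0.0032,0,-0.0025,0],[0,-0.0525,0,0.0049,0,-0.0037,0],[0,-0.07,0,0.0065,0,-0.0049,0],[0,-0.07,0,0.0065,0,-0.0049,0],[0,-0.07,0,0.0065,0,-0.0049,0]],
])

```text
time: 16.73
ee_pos: [0.5711, -0.1597, 0.2812]
eef_rot: [0.163, 0.977, -0.023, 0.138]
ft_force: [-0.0, -0.7, 0.6]
width: 0.0176
grip_force: 50.0
```

```bash
python3 st.py
```

```text
16.725 [ 0.57106 -0.15969  0.28122] [ 0.16307  0.9767  -0.02304  0.13763] F [-0.03 -0.69  0.6 ] T [0.18 0.39 0.03] 0.017593303980006976 49.96982999145985
```

Call:
step_arm([
  [[0,-0.0175,0,0.0016,0,-0.0014,0],[0,-0.035,0,0.0032,0,-0.0027,0],[0,-0.0525,0,0.0049,0,-0.0039,0],[0,-0.07,0,0.0065,0,-0.0051,0],[0,-0.07,0,0.0065,0,-0.0051,0],[0,-0.07,0,0.0065,0,-0.0051,0]],
])

```text
time: 17.48
ee_pos: [0.5638, -0.1572, 0.2843]
eef_rot: [0.162, 0.971, -0.029, 0.172]
ft_force: [0.4, -1.2, -0.0]
width: 0.0172
grip_force: 50.0
```

```bash
python3 st.py
```

```text
17.475 [ 0.56378 -0.1572   0.28428] [ 0.16215  0.97129 -0.02875  0.17167] F [ 0.41 -1.19 -0.02] T [ 0.18  0.52 -0.01] 0.017207109931914332 49.974707420915365
```

Call:
step_arm([
  [[0,-0.0175,0,0.0016,0,-0.0013,0],[0,-0.035,0,0.0032,0,-0.0026,0],[0,-0.0525,0,0.0049,0,-0.0038,0],[0,-0.07,0,0.0065,0,-0.005,0],[0,-0.07,0,0.0065,0,-0.005,0],[0,-0.07,0,0.0065,0,-0.005,0]],
])

```text
time: 18.23
ee_pos: [0.5564, -0.1546, 0.2868]
eef_rot: [0.161, 0.965, -0.034, 0.206]
ft_force: [-0.2, 0.2, 1.5]
width: 0.0172
grip_force: 50.0
```

```bash
python3 st.py
python3 - <<'E'
from bench import cams
import cv2,numpy as np
a=cams.camera("scene")["img"][120:220,220:320,::-1];b=cams.camera("side")["img"][135:235,315:415,::-1]
f=lambda i:cv2.convertScaleAbs(cv2.resize(i,(400,400),interpolation=cv2.INTER_CUBIC),alpha=1.6)
cv2.imwrite("pics/b3.png",np.hstack([f(a),f(b)]))
E
```

```text
18.225 [ 0.55642 -0.15465  0.28679] [ 0.16106  0.96468 -0.03439  0.20559] F [-0.17  0.16  1.5 ] T [0.14 0.54 0.  ] 0.017234220208135472 49.975563548505306
```

View pics/b3.png

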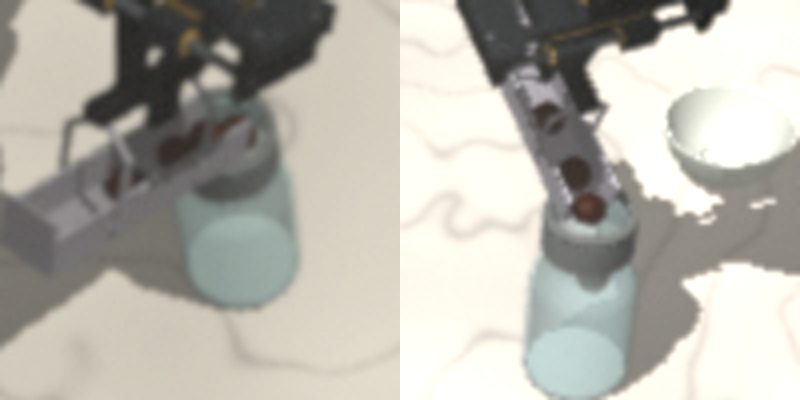

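The chestnuts are sliding. One is just below the collar, one is at the lip at panel (590,208), and two are behind it. I'll hold with a touch less load, then tip a little more.

Call:
step_arm([
  [[0,0,0,0,0,-0.0002,0],[0,0,0,0,0,-0.0002,0],[0,0,0,0,0,-0.0002,0],[0,0,0,0,0,-0.0002,0],[0,-0.0175,0,0.0016,0,-0.0015,0],[0,-0.035,0,0.0032,0,-0.0028,0],[0,-0.0525,0,0.0049,0,-0.004,0],[0,-0.0525,0,0.0049,0,-0.004,0],[0,-0.0525,0,0.0049,0,-0.004,0],[0,-0.0525,0,0.0049,0,-0.004,0]],
])

```text
time: 19.58
ee_pos: [0.5508, -0.1527, 0.2884]
eef_rot: [0.16, 0.959, -0.039, 0.231]
ft_force: [-0.1, -1.5, 1.4]
width: 0.0177
grip_force: 50.0
```

```bash
python3 st.py
python3 - <<'E'
from bench import cams
import cv2,numpy as np
a=cams.camera("scene")["img"][120:220,220:320,::-1];b=cams.camera("side")["img"][135:235,315:415,::-1]
f=lambda i:cv2.convertScaleAbs(cv2.resize(i,(400,400),interpolation=cv2.INTER_CUBIC),alpha=1.6)
cv2.imwrite("pics/b4.png",np.hstack([f(a),f(b)]))
E
```

```text
19.575 [ 0.55076 -0.15268  0.28842] [ 0.16007  0.95896 -0.03851  0.23083] F [-0.11 -1.46  1.35] T [0.18 0.64 0.02] 0.017708086799089463 49.979462698102
```

View pics/b4.png

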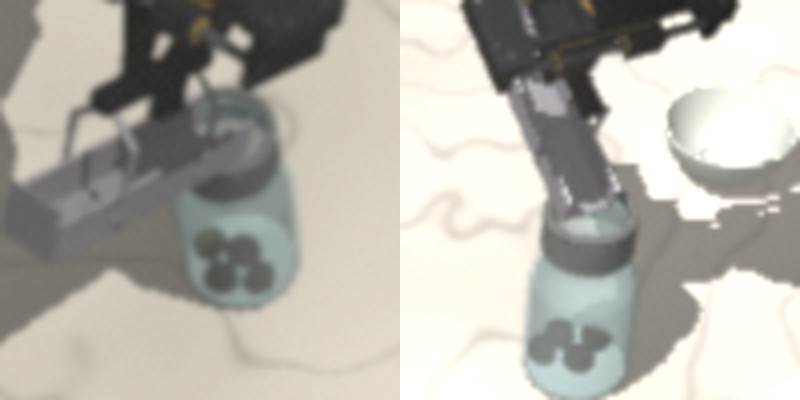

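All four chestnuts lie on the bottle's floor, at panel (235,260) in the scene view and (570,345) in the side view, and the chute is empty. I'll hold 0.6 s in contact, then lift straight up.

Call:
step_arm([
  [[0,0,0,0,0,0,0],[0,0,0,0,0,0,0],[0,0,0,0,0,0,0],[0,0,0,0,0,0,0],[0,0,0,0,0,0,0],[0,0,0,-0.0009,0,-0.0018,0],[0,0,0,-0.0027,0,-0.0053,0],[0,0,0,-0.0055,0,-0.0107,0],[0,0,0,-0.0091,0,-0.0178,0],[0,0,0,-0.0136,0,-0.0267,0],[0,0,0,-0.0182,0,-0.0356,0],[0,0,0,-0.025,0,-0.049,0],[0,0,0,-0.032,0,-0.0624,0],[0,0,0,-0.0364,0,-0.0713,0],[0,0,0,-0.0364,0,-0.0713,0]],
])

```text
time: 21.55
ee_pos: [0.5509, -0.1527, 0.3694]
eef_rot: [0.16, 0.959, -0.039, 0.232]
ft_force: [-0.3, -0.6, -3.0]
width: 0.0174
grip_force: 50.0
```

```bash
python3 st.py
python3 - <<'E'
from h import *
from bench import readout
s=readout.read_state();p=s["ee_pos"];A=R.from_quat(s["eef_rot"]);Q=R.from_euler("z",2.8108)*R.from_quat([1,0,0,0])
for t in([.50,.10,.345],[.4767,.1909,.25]):
    print((A.inv()*Q).as_rotvec().round(4),A.inv().apply(np.array(t)-p).round(4))
print(Q.as_quat())
E
```

```text
21.55 [ 0.55093 -0.1527   0.36943] [ 0.16004  0.9588  -0.03873  0.2315 ] F [-0.32 -0.55 -3.05] T [ 0.33  0.72 -0.01] 0.01742141979175801 49.97709386050701
[-2.000e-04  4.739e-01  0.000e+00] [ 0.127   0.2225 -0.0377]
[-2.000e-04  4.739e-01  0.000e+00] [0.2163 0.3009 0.0233]
[0.16464326 0.98635318 0.         0.        ]
```

Call:
step_arm([
  [[0,0.1,0,0.005,0.01,-0.002,0],[0,0.2,0,0.02,0.03,-0.006,0],[0,0.3,0,0.04,0.065,-0.012,0],[0,0.4,0,0.06,0.1,-0.018,0],[0,0.474,0,0.08,0.14,-0.024,0],[0,0.474,0,0.1,0.18,-0.03,0],[0,0.474,0,0.127,0.2225,-0.0377,0],[0,0.474,0,0.16,0.25,-0.015,0],[0,0.474,0,0.19,0.278,0.006,0],[0,0.474,0,0.21,0.295,0.019,0],[0,0.474,0,0.2163,0.3009,0.0233,0],[0,0.474,0,0.2163,0.3009,0.0233,0],[0,0.474,0,0.2163,0.3009,0.0233,0]],
])

```text
time: 23.18
ee_pos: [0.4771, 0.1902, 0.25]
eef_rot: [0.165, 0.986, 0.0, -0.0]
ft_force: [1.0, 0.2, -2.5]
width: 0.0174
grip_force: 50.0
```

```bash
python3 st.py
```

```text
23.175 [0.47713 0.19015 0.25   ] [ 1.6544e-01  9.8622e-01  2.2000e-04 -1.6000e-04] F [ 1.02  0.16 -2.5 ] T [ 0.11 -0.19  0.03] 0.017448792353075067 49.977075196802616
```

Call:
step_arm([
  [[0,0,0,0,0,0.015,0],[0,0,0,0,0,0.04,0],[0,0,0,0,0,0.07,0],[0,0,0,0,0,0.1,0],[0,0,0,0,0,0.125,0],[0,0,0,0,0,0.143,0],[0,0,0,0,0,0.152,0],[0,0,0,0,0,0.156,0],[0,0,0,0,0,0.158,0],[0,0,0,0,0,0.1585,0],[0,0,0,0,0,0.1585,0]],
])

```text
time: 24.55
ee_pos: [0.4763, 0.1912, 0.0911]
eef_rot: [0.165, 0.986, 0.0, -0.0]
ft_force: [-0.1, -0.5, -2.3]
width: 0.0177
grip_force: 50.0
```

```bash
python3 st.py
```

```text
24.55 [0.47626 0.19119 0.0911 ] [ 1.6470e-01  9.8634e-01  1.8000e-04 -4.1000e-04] F [-0.05 -0.49 -2.33] T [ 0.07 -0.13  0.04] 0.017692543791114037 49.97644130140543
```

Contact is nearly there. I'll lower 0.5 mm, open the fingers, pause, then rise.

Call:
step_arm([
  [[0,0,0,0,0,0.0005,0],[0,0,0,0,0,0.0005,0],[0,0,0,0,0,0.0005,25],[0,0,0,0,0,0.0005,50],[0,0,0,0,0,0.0005,100],[0,0,0,0,0,0.0005,100],[0,0,0,0,0,0.0005,100],[0,0,0,0,0,0.0005,100],[0,0,0,0,0,0.0005,100],[0,0,0,0,0,0.0005,100],[0,0,0,0,0,-0.01,100],[0,0,0,0,0,-0.04,100],[0,0,0,0,0,-0.08,100],[0,0,0,0,0,-0.13,100],[0,0,0,0,0,-0.17,100],[0,0,0,0,0,-0.18,100],[0,0,0,0,0,-0.18,100]],
])

```text
time: 26.68
ee_pos: [0.4764, 0.1911, 0.2711]
eef_rot: [0.165, 0.986, 0.0, -0.0]
ft_force: [-0.8, 0.1, -0.0]
width: 0.0869
grip_force: 0.0
```

```bash
python3 st.py
python3 - <<'E'
from bench import cams
import cv2,numpy as np
a=cams.camera("wrist")["img"][:,:,::-1];b=cams.camera("side")["img"][170:320,230:430,::-1]
cv2.imwrite("pics/end.png",np.hstack([cv2.resize(a,(400,300)),cv2.convertScaleAbs(cv2.resize(b,(400,300),interpolation=cv2.INTER_CUBIC),alpha=1.5)]))
E
```

```text
26.675 [0.47636 0.19111 0.27114] [ 1.6467e-01  9.8635e-01  1.1000e-04 -2.2000e-04] F [-0.77  0.05 -0.04] T [ 0.11 -0.12  0.07] 0.08694718884297026 0.0
```

View pics/end.png

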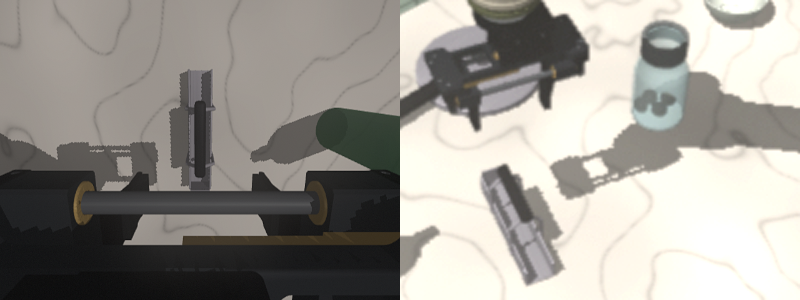

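The chute lies flat and empty on the ledge. The bottle stands upright with four nuts in it, and the gripper is clear.

```bash
python3 -c "
from bench import r
print(r.close_job())"
```

```text
the job is handed in; nothing more can be done
None
```

I handed the job in at about 27 s of the 72 s allowed: all four chestnuts are in the upright bottle and the empty chute lies flat on the ledge, released. The lip lost contact with the collar once, briefly, at about 8° of tip before any chestnut moved. The readings otherwise showed 1–5 N of contact, and no verdict came back.

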